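# Load the sampler tray in run order

### The job

Move the four sample vials from the coloured cups of the storage rack into the white sampler tray, one to a pocket, keeping their run order: the vial that stands nearest the rack's orange end goes into the pocket nearest the tray's orange end, and so on down the row. Keep every vial upright, and leave each standing on the floor of its pocket.

Things in the scene. Friction and masses are not known exactly. Their poses are not given: they have to be found in the camera images.
- vial_red: Loose screw-cap sample vial, amber glass with a red cap, 10 to 18 g: upright cylinder 14.6 mm in diameter and 34 mm tall (the cap is the top 7 mm, 12.7 mm in diameter). Origin at the centre of its underside, z along its axis, up. At the start it stands in the red cup; round, so it may be gripped from any side.
- vial_white: Loose screw-cap sample vial, amber glass with a white cap, 10 to 18 g: upright cylinder 14.6 mm in diameter and 34 mm tall (the cap is the top 7 mm, 12.7 mm in diameter). Origin at the centre of its underside, z along its axis, up. At the start it stands in the white cup; round, so it may be gripped from any side.
- vial_blue: Loose screw-cap sample vial, clear whitish glass with a blue cap, 10 to 18 g: upright cylinder 14.6 mm in diameter and 34 mm tall (the cap is the top 7 mm, 12.7 mm in diameter). Origin at the centre of its underside, z along its axis, up. At the start it stands in the blue cup; round, so it may be gripped from any side.
- vial_black: Loose screw-cap sample vial, clear whitish glass with a black cap, 10 to 18 g: upright cylinder 14.6 mm in diameter and 34 mm tall (the cap is the top 7 mm, 12.7 mm in diameter). Origin at the centre of its underside, z along its axis, up. At the start it stands in the black cup; round, so it may be gripped from any side.
- cup_red: Fixed shallow round red cup on the storage rack, 33 mm outside diameter, 8 mm high, wall 4 mm, inner floor 3 mm above its underside (rim 14 mm above the bench, a vial in it has its underside 9 mm above the bench). Origin at the centre of its underside. The red-capped vial starts in it.
- cup_white: Fixed shallow round white cup on the storage rack, 33 mm outside diameter, 8 mm high, wall 4 mm, inner floor 3 mm above its underside (rim 14 mm above the bench, a vial in it has its underside 9 mm above the bench). Origin at the centre of its underside. The white-capped vial starts in it.
- cup_blue: Fixed shallow round blue cup on the storage rack, 33 mm outside diameter, 8 mm high, wall 4 mm, inner floor 3 mm above its underside (rim 14 mm above the bench, a vial in it has its underside 9 mm above the bench). Origin at the centre of its underside. The blue-capped vial starts in it.
- cup_black: Fixed shallow round black cup on the storage rack, 33 mm outside diameter, 8 mm high, wall 4 mm, inner floor 3 mm above its underside (rim 14 mm above the bench, a vial in it has its underside 9 mm above the bench). Origin at the centre of its underside. The black-capped vial starts in it.
- rack: Storage rack: fixed green bar 50 x 176 mm, 6 mm thick, flat on the bench, turned any way. It carries the four cups at x = 0, y = +57, +19, -19, -57 mm (38 mm apart), in an order that varies. A 12 mm high orange block marks one end, a grey one the other. Origin at the centre of its underside, y along its length towards the orange end, z up.
- tray: Sampler tray: fixed, white, 46 x 178 mm, on the bench, turned any way. Four square pockets 31 mm wide inside, centres at x = 0, y = +57, +19, -19, -57 mm (38 mm apart), each with a dark spot; floor 4 mm, rims 10 mm above the bench. A 12 mm high orange block marks one end, a white one the other. Origin at the centre of its underside, y along its length towards the orange end, z up.
Things that resemble listed ones, but are neither listed nor needed, are in the scene too. Several things have the shape of the tray; the one meant has the colours described above.

How it is judged (in metres and radians):
At the end, for the whole second after the job is handed in: Each vial is released, at rest and upright (0.15 rad) on the floor of its tray pocket, within 11 mm of the pocket's centre each way (anywhere inside its walls); counted from the tray's orange end, its place is that of its cup counted from the rack's orange end (x of vial_red in the frame of tray between -0.011 and 0.011 m and z of vial_red in the frame of tray between 0 and 0.0075 m and angle between each of vial_red, vial_white, vial_blue, vial_black's own z axis and vertical below 0.15 rad and linear speed of each of vial_red, vial_white, vial_blue, vial_black below 0.02 m/s and ((y of cup_red in the frame of rack between 0.042 and 0.072 m and y of vial_red in the frame of tray between 0.046 and 0.068 m) or (y of cup_red in the frame of rack between 0.004 and 0.034 m and y of vial_red in the frame of tray between 0.008 and 0.03 m) or (y of cup_red in the frame of rack between -0.034 and -0.004 m and y of vial_red in the frame of tray between -0.03 and -0.008 m) or (y of cup_red in the frame of rack between -0.072 and -0.042 m and y of vial_red in the frame of tray between -0.068 and -0.046 m)) and x of vial_white in the frame of tray between -0.011 and 0.011 m and z of vial_white in the frame of tray between 0 and 0.0075 m and ((y of cup_white in the frame of rack between 0.042 and 0.072 m and y of vial_white in the frame of tray between 0.046 and 0.068 m) or (y of cup_white in the frame of rack between 0.004 and 0.034 m and y of vial_white in the frame of tray between 0.008 and 0.03 m) or (y of cup_white in the frame of rack between -0.034 and -0.004 m and y of vial_white in the frame of tray between -0.03 and -0.008 m) or (y of cup_white in the frame of rack between -0.072 and -0.042 m and y of vial_white in the frame of tray between -0.068 and -0.046 m)) and x of vial_blue in the frame of tray between -0.011 and 0.011 m and z of vial_blue in the frame of tray between 0 and 0.0075 m and ((y of cup_blue in the frame of rack between 0.042 and 0.072 m and y of vial_blue in the frame of tray between 0.046 and 0.068 m) or (y of cup_blue in the frame of rack between 0.004 and 0.034 m and y of vial_blue in the frame of tray between 0.008 and 0.03 m) or (y of cup_blue in the frame of rack between -0.034 and -0.004 m and y of vial_blue in the frame of tray between -0.03 and -0.008 m) or (y of cup_blue in the frame of rack between -0.072 and -0.042 m and y of vial_blue in the frame of tray between -0.068 and -0.046 m)) and x of vial_black in the frame of tray between -0.011 and 0.011 m and z of vial_black in the frame of tray between 0 and 0.0075 m and ((y of cup_black in the frame of rack between 0.042 and 0.072 m and y of vial_black in the frame of tray between 0.046 and 0.068 m) or (y of cup_black in the frame of rack between 0.004 and 0.034 m and y of vial_black in the frame of tray between 0.008 and 0.03 m) or (y of cup_black in the frame of rack between -0.034 and -0.004 m and y of vial_black in the frame of tray between -0.03 and -0.008 m) or (y of cup_black in the frame of rack between -0.072 and -0.042 m and y of vial_black in the frame of tray between -0.068 and -0.046 m))); the robot touches nothing.
It fails at once if a vial is tipped over (angle between any of vial_red, vial_white, vial_blue, vial_black's own z axis and vertical above 0.8 rad).
It also fails if it takes over 112 s, if anything falls off the work surface, if the arm or the gripper's body presses on something with over 40 N, if the wrist force passes 120 N, or if a joint passes its speed limit or range.

### The arm

A 7-joint arm with a two-finger parallel gripper is mounted at the origin on a cart in front of the work surface, level with it; the furniture and walls round the work are solid. World frame = base frame: x ahead of the robot, y to its left, z up, the work surface at z = 0. Lengths are in mm, angles in rad, forces in N, time in s.
With the tool pointing down it reaches from about 400 to 875 mm from the base axis. Payload 6.5 kg.
Tool frame: the origin (TCP) lies on the centre line of the jaws, within the pads' length; the fingertips stand 8 mm ahead of it and the grasp point (between the pads) lies 11 mm behind it (ctrl.nose_length is the distance from the TCP to the fingertips, in mm); z points along the fingers, y is the line along which they close (so a half turn about z gives the same grasp; the last joint's range is limited). The gripper opens to 85 mm and grips with 20 to 120 N. Pads are 22 mm wide; open, the fingers measure 114 mm over their backs; the gripper's body (76 mm by 85 mm) begins 54 mm behind the grasp point. The pads swing forward as they close: fully open they stand 13 mm farther back than shut.
Start: joints at [-1.301, 0.536, -0.004, 1.538, 0.003, 1.067, -0.071], TCP at [214.186, 613.689, 239.29] pointing down, gripper open.
Joint ranges: [-2.7, 2.7], [-0.37, 2.16], [-1.27, 1.26], [0.24, 2.4], [-1.31, 4.45], [0.19, 1.91], [-2.76, 2.76]. Speed limits (rad/s): [2.39, 2.39, 3.14, 3.14, 3.14, 3.14, 3.14].

### API

Orientations are given as a unit quaternion [w, x, y, z].
In Python, from station import readout, vision, ctrl gives the robot as it stands.
- The arm moves only by the shell command python3 -m crank 'ROWS' [OPENING] [FORCE]. ROWS is text: rows parted by semicolons, each of 6 numbers parted by spaces: the shift along the world's x, y, z in mm, then the turn, a rotation vector about the world's x, y, z in rad. In form: dx dy dz ax ay az; .... A call has 1 to 5 rows; each row shifts and turns the commanded pose from where the row before left it; what a row does not reach is not made up. A row lasts 1/8 s, in which the tool goes at most 62.5 mm and 10.7 degrees, less where a joint would pass 70% of its speed; a pose out of reach is approached as far as the arm can. A call with a gripper value outside its range is refused whole. OPENING is the opening in per cent of the stroke, from 0 (shut) to 100 (fully open), set as the call begins (- or left out, the last holds). The fingers move at their own pace and stop on an object; FORCE is the grip in N (left out, the last holds). Time passes only in rows, so rows that do not move let the fingers close. It gives the time, the measured TCP pose, the force, the opening and the grip force at its end, in the units of the state.
- readout.get_obs(): the state, without advancing time (a new reading comes with each control period).
- vision.capture(name): name is "side" or "top"; returns the picture (400x640x3 uint8, blue, green, red); there is no depth.
- vision.camera_model(name): a dict with "vertical_fov" (degrees; the focal length in pixels is half the picture's height over the tangent of half this angle, whatever the lens; pixels are square), "cx", "cy" (the principal point, pixels), "k1" (the pictures are not rectified: a ray, as slopes to the right and down, at radius r is drawn at 1 + k1 r^2 times it, then the intrinsics apply), "world_from_camera" (4x4, takes a point from camera to world coordinates). Camera axes: x right, y down, z forward; pixel columns grow to the right and rows downward; lengths in mm; the calibration is good to about 2 mm. A picture is of the moment at which its call begins. camera_model takes no time and is no camera call.
- ctrl.hand_in(): hands the job in; it is judged then, once.
Trained networks look in the newest picture that a camera, given by its name, has taken for a name from the list of things; names that differ only in an ending like _2 or _b are one class to them, and where a whole thing is asked for, a point or a joint stands for the part that bears it (a point fixed in the world has none). Each returns a list of dicts, best first, with "p" (0 to 1); they miss things now and then, are a little off and sometimes report something else, mostly with a low value. They report only what shows in the picture. A call takes as long as a camera call. They do not tell look-alikes from the thing itself.
- vision.recognise(camera, label): "box" ([left, top, right, bottom] as shares, 0 to 1, of the picture: columns of its width, rows of its height, round what is visible of it).
- vision.spot_point(camera, label): "position" ([row, column] as shares, 0 to 1, of the picture: columns of its width, rows of its height: a listed point, or the origin of a listed thing).
The state is a dict: "clock": time; "qpos": joint angles; "joint_velocities": joint speeds; "effort": joint torques, N m; "eef_pos": TCP position; "ee_rot": TCP orientation; "wrist_force": force on the tool from outside, world axes, zero at the start; "moment": the same for the moment, N m; "opening": finger opening in mm; "finger_force": force on a finger pad.
Only numpy, scipy, OpenCV 4.12 (cv2) and the standard library are available. Lean on these libraries where they do the work, as an engineer would, in place of code of your own. Each camera call takes 0.05 s, during which the arm holds its last target. There are 200 camera calls.

## Working session

There is one attempt and no reset: what is moved stays moved. The work goes in short steps, Python scripts to look and compute and a shell command to move; the robot and the scene stay as the last step left them, time stands still between calls to the robot, and variables do not carry over. Pictures are saved under pics/ and viewed, at most 14 in all, crops included, and the job is handed in when it is done.

```bash
ls; mkdir -p pics; cat > h.py <<'E'
import numpy as np, cv2
from station import readout, vision, ctrl
def model(n):
    m=vision.camera_model(n); f=200/np.tan(np.radians(m['vertical_fov'])/2)
    return m,f,np.array(m['world_from_camera'])
def ray(n,u,v):
    m,f,T=model(n); d=np.array([(u-m['cx'])/f,(v-m['cy'])/f]); s=d.copy()
    for _ in range(30): s=d/(1+m['k1']*(s@s))
    return T[:3,3],T[:3,:3]@np.array([s[0],s[1],1])
def px2w(n,u,v,z):
    o,d=ray(n,u,v); return o+d*(z-o[2])/d[2]
def w2px(n,p):
    m,f,T=model(n); c=T[:3,:3].T@(np.array(p)-T[:3,3]); s=c[:2]/c[2]; s=s*(1+m['k1']*(s@s))
    return f*s+[m['cx'],m['cy']]
E
python3 - <<'E'
from h import *
for n in('top','side'):
    im=vision.capture(n); cv2.imwrite(f'pics/{n}0.png',im); print(n,{k:np.round(v,3) for k,v in vision.camera_model(n).items()})
    for l in ['tray','rack','vial_red','vial_white','vial_blue','vial_black','cup_red','cup_white','cup_blue','cup_black']:
        r=vision.spot_point(n,l); print(l,[(round(a['p'],2),int(a['position'][1]*640),int(a['position'][0]*400)) for a in r[:5]])
print(readout.get_obs())
E
```

```text
pics
top {'vertical_fov': np.float64(44.246), 'cx': np.float64(326.729), 'cy': np.float64(202.652), 'k1': np.float64(-0.084), 'world_from_camera': array([[-5.000000e-03, -9.940000e-01,  1.080000e-01,  2.909630e+02],
       [-1.000000e+00,  6.000000e-03,  1.100000e-02, -1.908820e+02],
       [-1.200000e-02, -1.080000e-01, -9.940000e-01,  1.024893e+03],
       [ 0.000000e+00,  0.000000e+00,  0.000000e+00,  1.000000e+00]])}
tray [(0.86, 378, 166), (0.86, 434, 268)]
rack [(0.57, 267, 143)]
vial_red [(0.41, 239, 148)]
vial_white [(0.64, 279, 140)]
vial_blue [(0.44, 259, 146), (0.44, 268, 144)]
vial_black [(0.59, 293, 140)]
cup_red [(0.62, 243, 148)]
cup_white [(0.68, 276, 142)]
cup_blue [(0.72, 260, 144), (0.53, 275, 142), (0.18, 258, 147)]
cup_black [(0.47, 294, 140)]
side {'vertical_fov': np.float64(50.814), 'cx': np.float64(320.414), 'cy': np.float64(203.278), 'k1': np.float64(-0.065), 'world_from_camera': array([[ 9.94000e-01, -9.00000e-02,  7.00000e-02,  3.45897e+02],
       [-1.11000e-01, -6.51000e-01,  7.51000e-01, -8.35139e+02],
       [-2.20000e-02, -7.54000e-01, -6.57000e-01,  6
[... 375 characters left out ...]
'qpos': array([-1.30120351,  0.53640636, -0.00439957,  1.53787364,  0.00256927,
        1.06727644, -0.07119713]), 'joint_velocities': array([-0.00017415, -0.00024785, -0.00060758, -0.00058659,  0.00107074,
        0.00165729,  0.00051337]), 'effort': array([-8.71753728e-04, -5.83353138e+01,  1.04758814e+00, -2.59444427e+01,
        1.25051141e-02,  1.81226525e-03,  2.06907941e-06]), 'eef_pos': array([214.18099869, 613.71287692, 239.29605513]), 'ee_rot': array([3.04295011e-06, 1.67096807e-01, 9.85940493e-01, 2.07296492e-05]), 'wrist_force': array([0.0383791 , 0.21284272, 0.74976074]), 'moment': array([-0.00861196,  0.01300742, -0.06078324]), 'finger_force': 0.0, 'opening': 85.55436030713567}
```

View pics/top0.png

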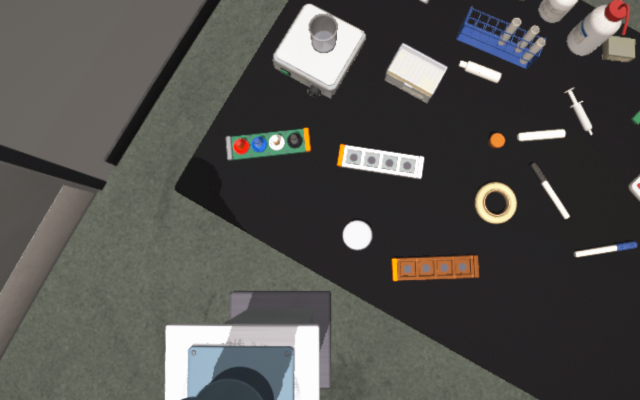

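View pics/side0.png

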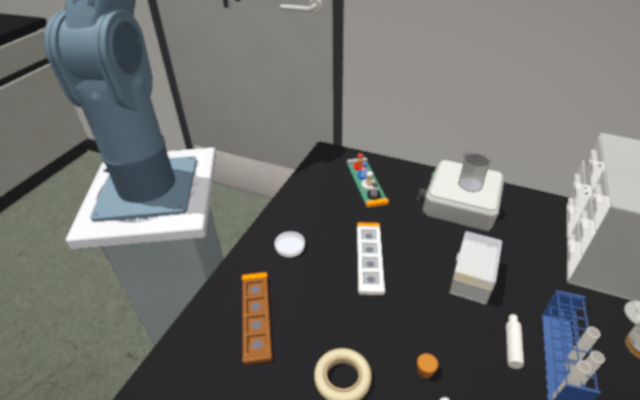

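The top view shows the rack at about (268,144): grey end at the left (229,148), orange end at the right (308,139). From the orange end the caps run black, white, blue, red. There are two tray candidates, a white one at (381,162) and a brown one at (436,268). The white one fits the description, with its orange end at (342,157) and its white end at (422,165). I'll confirm it in a crop and measure there.

```bash
python3 - <<'E'
from h import *
im=vision.capture('top')
c=cv2.resize(im[120:190,215:435],None,fx=3.6,fy=3.6,interpolation=cv2.INTER_CUBIC); cv2.imwrite('pics/crop1.png',c)
hsv=cv2.cvtColor(im,cv2.COLOR_BGR2HSV)
def blobs(mask,x0,x1,y0=120,y1=190):
    m=np.zeros_like(mask); m[y0:y1,x0:x1]=mask[y0:y1,x0:x1]
    n,l,s,ce=cv2.connectedComponentsWithStats(m); return [(s[i,4],ce[i]) for i in range(1,n) if s[i,4]>15]
g=hsv[...,2]; 
print('tray gray');
for a,ce in blobs(((g<190)&(hsv[...,1]<60)&(g>60)).astype(np.uint8),346,420,145,175): print(a,ce.round(1),px2w('top',*ce,4).round(1))
o=((hsv[...,0]>8)&(hsv[...,0]<25)&(hsv[...,1]>150)&(g>150)).astype(np.uint8)
print('orange')
for a,ce in blobs(o,215,435): print(a,ce.round(1),px2w('top',*ce,12).round(1))
print('white tray outline',[px2w('top',*p,10).round(1) for p in cv2.boxPoints(cv2.minAreaRect(np.argwhere(((g>150)|(o>0))[140:185,332:430])[:,::-1].astype(np.float32)))+[332,140]])
print('green rect',[px2w('top',*p,6).round(1) for p in cv2.boxPoints(cv2.minAreaRect(np.argwhere((g>45)[125:165,222:314])[:,::-1].astype(np.float32)))+[222,125]])
E
```

```text
tray gray
74 [384.4 150.1] [ 512.4 -301.6    4. ]
62 [353.4 157. ] [ 498.  -235.9    4. ]
61 [371.  159.6] [ 492.2 -273.1    4. ]
60 [389.  162.6] [ 485.7 -310.8    4. ]
64 [406.8 165.2] [ 479.9 -348.4    4. ]
62 [368.9 170.8] [ 468.4 -268.2    4. ]
orange
124 [306.7 139.1] [ 535.6 -137.9   12. ]
98 [340.3 154.7] [ 501.6 -208.2   12. ]
white tray outline [array([ 478.8, -200.1,   10. ]), array([ 525.9, -207.5,   10. ]), array([ 497.5, -384.4,   10. ]), array([ 450.6, -376. ,   10. ])]
green rect [array([547.4,  40.4,   6. ]), array([ 566.2, -142.6,    6. ]), array([ 509.8, -148.7,    6. ]), array([491.,  33.,   6.])]
```

View pics/crop1.png

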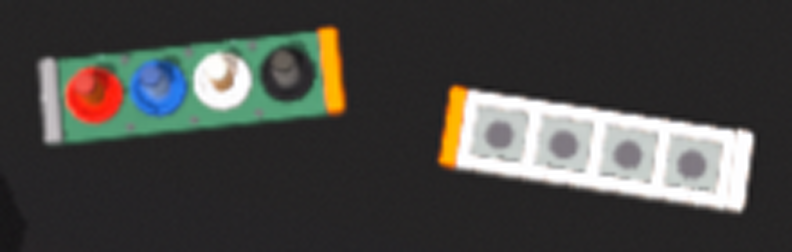

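The crop confirms the white tray, with its orange end at the left and four dark spots 38 mm apart. I fix black as first from the orange end, then white, blue and red. Now the arm moves over the rack, and I check the cap positions.

```bash
python3 - <<'E'
from h import *
for n,u,v in [('black',286,62),('white',231,67),('blue',155,73),('red',93,84)]: print(n,px2w('top',215+u/3.6,120+v/3.6,43).round(1))
for n,u,v in [('black',293.5,140.5),('white',279.5,140.5),('blue',259.5,146),('red',239.5,148.5)]: print(n,px2w('top',u,v,9).round(1))
im=cv2.imread('pics/top0.png');hsv=cv2.cvtColor(im,cv2.COLOR_BGR2HSV).astype(int)
for n,m,(u,v) in [('red',((hsv[...,0]<8)|(hsv[...,0]>172))&(hsv[...,1]>150)&(hsv[...,2]>80),(241,146)),('blue',(abs(hsv[...,0]-112)<12)&(hsv[...,1]>100)&(hsv[...,2]>70),(259,144)),('white',(hsv[...,1]<60)&(hsv[...,2]>170),(277,142))]:
    k=np.argwhere(m[v-14:v+14,u-14:u+14])[:,::-1]+[u-14,v-14]; (c,r)=cv2.minEnclosingCircle(k.astype(np.float32)); print(n,c,r,px2w('top',*c,14).round(1))
E
python3 -m crank '21 -48 -8 0 0 -0.076;21 -48 -8 0 0 -0.076;21 -48 -8 0 0 -0.076;21 -48 -8 0 0 -0.076;21 -48 -8 0 0 -0.076' 48 30
python3 -m crank '21 -48 -8 0 0 -0.076;21 -48 -8 0 0 -0.076;21 -48 -8 0 0 -0.076;21 -48 -8 0 0 -0.076;21 -48 -8 0 0 -0.076'
python3 -m crank '21 -48 -8 0 0 -0.076;21 -48 -8 0 0 -0.076;21 -48 -8 0 0 -0.076;21 -48 -8 0 0 -0.076;21 -48 -8 0 0 -0.076'
```

```text
black [ 532.2 -114.4   43. ]
white [529.6 -83.2  43. ]
blue [526.6 -39.9  43. ]
red [520.6  -4.5  43. ]
black [ 533.5 -109.8    9. ]
white [533.8 -80.2   9. ]
blue [522.3 -37.9   9. ]
red [517.4   4.6   9. ]
red (240.70689392089844, 145.77586364746094) 7.803606986999512 [522.1   1.2  14. ]
blue (258.5, 144.0) 7.826338291168213 [525.5 -36.5  14. ]
white (276.0882263183594, 142.08824157714844) 8.182802200317383 [529.2 -73.5  14. ]
clock: 1.78
eef_pos: [319.9, 372.2, 199.3]
ee_rot: [0.0, 0.351, 0.936, 0.0]
wrist_force: [1.8, -0.3, -0.3]
opening: 41.0
finger_force: 0.0
clock: 2.4
eef_pos: [425.0, 132.4, 159.4]
ee_rot: [0.0, 0.522, 0.853, 0.001]
wrist_force: [2.0, 0.4, 0.4]
opening: 41.0
finger_force: 0.0
clock: 3.02
eef_pos: [530.1, -107.7, 119.2]
ee_rot: [0.0, 0.673, 0.739, 0.0]
wrist_force: [1.9, 1.4, -0.3]
opening: 41.1
finger_force: 0.0
```

```bash
python3 -m crank '3 -4 -20 0 0 0;0 0 -20 0 0 0;0 0 -20 0 0 0;0 0 -16 0 0 0;0 0 -15 0 0 0'
python3 -m crank '0 0 0 0 0 0;0 0 0 0 0 0;0 0 0 0 0 0;0 0 0 0 0 0;0 0 0 0 0 0' 0 25
python3 - <<'E'
from h import *
im=vision.capture('side'); cv2.imwrite('pics/s1.png',cv2.resize(im[110:230,290:450],None,fx=4,fy=4,interpolation=cv2.INTER_CUBIC))
E
```

```text
clock: 3.65
eef_pos: [532.5, -110.2, 27.7]
ee_rot: [0.0, 0.673, 0.74, 0.0]
wrist_force: [-0.6, -0.1, 1.3]
opening: 41.1
finger_force: 0.0
clock: 4.28
eef_pos: [532.4, -110.3, 28.6]
ee_rot: [0.0, 0.673, 0.74, 0.0]
wrist_force: [-0.1, 0.3, 0.4]
opening: 13.3
finger_force: 25.1
```

View pics/s1.png

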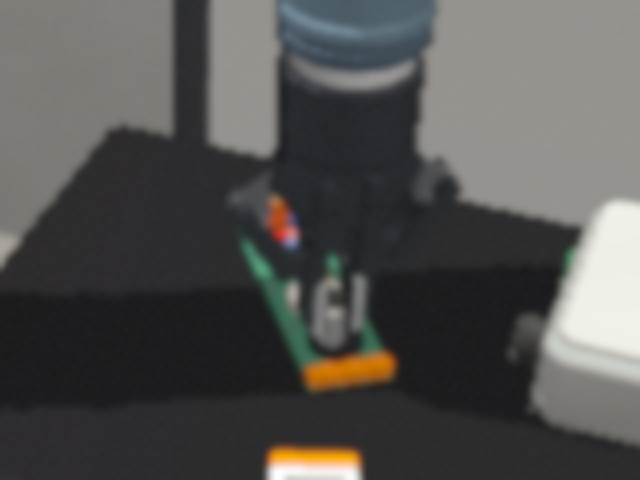

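The fingers straddle the black vial at crop (335,310) and the grip reads 25 N. An opening of 13.3 mm lies between the cap (12.7) and body (14.6) diameters. I lift and check.

```bash
python3 -m crank '0 0 10 0 0 0;0 0 20 0 0 0;0 0 25 0 0 0;0 0 20 0 0 0;0 0 0 0 0 0'
python3 - <<'E'
from h import *
im=vision.capture('side'); cv2.imwrite('pics/s2.png',cv2.resize(im[110:230,290:450],None,fx=4,fy=4,interpolation=cv2.INTER_CUBIC))
E
```

```text
clock: 4.95
eef_pos: [533.8, -110.6, 105.8]
ee_rot: [0.002, 0.673, 0.74, 0.001]
wrist_force: [0.1, -0.2, -0.2]
opening: 13.2
finger_force: 25.1
```

View pics/s2.png

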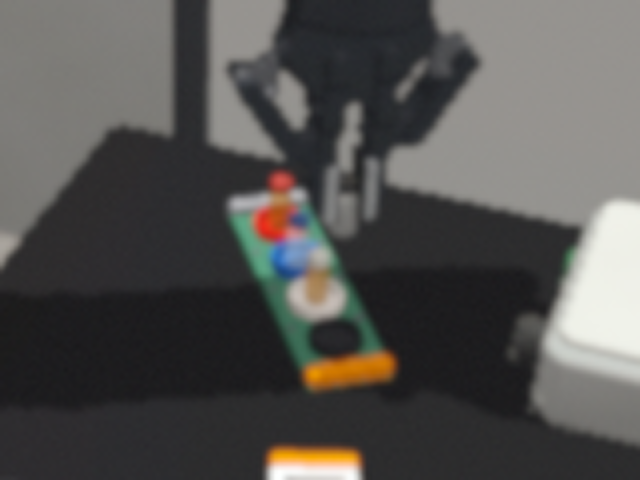

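The black vial is lifted and hangs upright between the pads at crop (342,205). Now I carry it to pocket 1.

```bash
python3 -m crank '-8 -28 0 0 0 -0.06;-10 -35 0 0 0 -0.07;-10 -35 0 0 0 -0.07;-8 -27 0 0 0 -0.05;0 0 0 0 0 0'
python3 -m crank '0 0 -20 0 0 0;0 0 -25 0 0 0;0 0 -18 0 0 0;0 0 -10 0 0 0;0 0 0 0 0 0'
```

```text
clock: 5.62
eef_pos: [494.6, -237.8, 102.9]
ee_rot: [0.0, 0.761, 0.649, -0.001]
wrist_force: [-0.7, 0.9, 0.3]
opening: 13.5
finger_force: 25.1
clock: 6.25
eef_pos: [495.9, -234.9, 29.8]
ee_rot: [-0.001, 0.76, 0.65, -0.0]
wrist_force: [-0.4, -0.7, 0.2]
opening: 13.1
finger_force: 25.1
```

```bash
python3 -m crank '2 -1 -2 0 0 0;0 0 -2 0 0 0;0 0 0 0 0 0;0 0 0 0 0 0'
python3 - <<'E'
from h import *
im=vision.capture('side'); cv2.imwrite('pics/s3.png',cv2.resize(im[170:300,300:440],None,fx=4,fy=4,interpolation=cv2.INTER_CUBIC))
E
```

```text
clock: 6.75
eef_pos: [498.3, -236.3, 26.5]
ee_rot: [0.0, 0.76, 0.65, 0.0]
wrist_force: [-0.7, -0.2, -0.1]
opening: 13.1
finger_force: 25.1
```

View pics/s3.png

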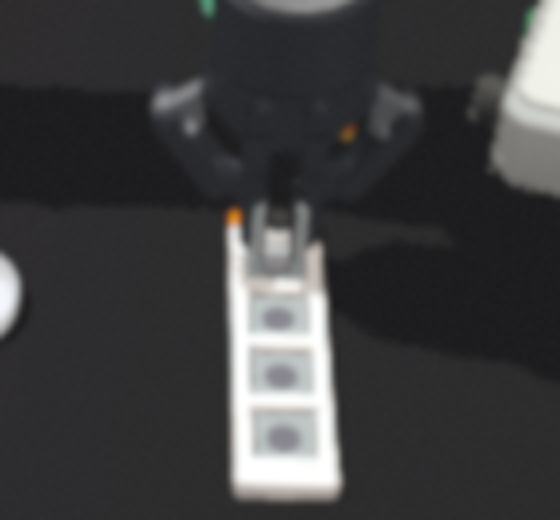

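The black vial stands over pocket 1 at crop (278,250), in line with the other spots. I lower the last 2 mm, release and rise.

```bash
python3 -m crank '0 0 -1.5 0 0 0;0 0 -1 0 0 0;0 0 0 0 0 0;0 0 0 0 0 0'
python3 -m crank '0 0 0 0 0 0;0 0 0 0 0 0;0 0 0 0 0 0;0 0 0 0 0 0' 48
python3 -m crank '0 0 10 0 0 0;0 0 20 0 0 0;0 0 25 0 0 0;0 0 25 0 0 0;0 0 0 0 0 0'
python3 -m crank '7 31 0 0 0 0.05;8 32 0 0 0 0.05;7 32 0 0 0 0.05;7 32 0 0 0 0.05;5 31 0 0 0 0.05'
```

```text
clock: 7.3
eef_pos: [498.2, -236.3, 23.8]
ee_rot: [0.0, 0.76, 0.65, -0.0]
wrist_force: [0.1, -0.3, 0.9]
opening: 13.1
finger_force: 25.1
clock: 7.8
eef_pos: [498.2, -236.3, 23.8]
ee_rot: [0.0, 0.76, 0.65, -0.0]
wrist_force: [-0.3, -0.7, 0.5]
opening: 40.9
finger_force: 0.0
clock: 8.43
eef_pos: [499.9, -237.1, 106.7]
ee_rot: [0.002, 0.76, 0.65, 0.001]
wrist_force: [0.7, -0.3, -0.5]
opening: 41.1
finger_force: 0.0
clock: 9.05
eef_pos: [532.2, -77.1, 103.8]
ee_rot: [-0.0, 0.672, 0.741, -0.0]
wrist_force: [0.6, -0.2, 0.1]
opening: 41.3
finger_force: 0.0
```

```bash
python3 - <<'E'
from h import *
im=vision.capture('side'); cv2.imwrite('pics/s4.png',cv2.resize(im[140:300,300:440],None,fx=3.6,fy=3.6,interpolation=cv2.INTER_CUBIC)); print(readout.get_obs()['eef_pos'])
E
```

```text
[532.93211435 -71.66006158 103.4577879 ]
```

View pics/s4.png

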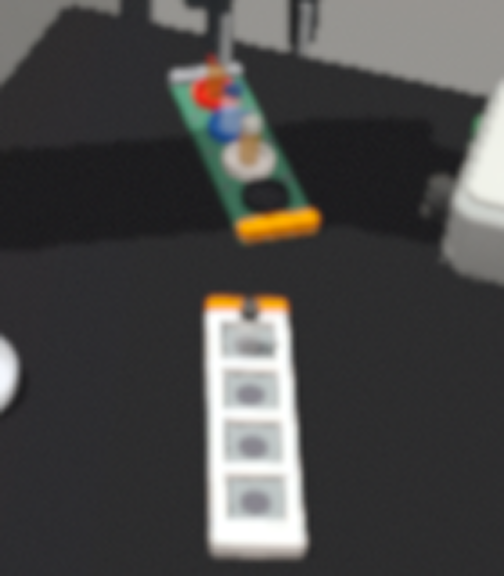

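The black vial stands in pocket 1 (cap at crop (250,308)). Next is the white vial.

```bash
python3 -m crank '0 0 -18 0 0 0;0 0 -20 0 0 0;0 0 -20 0 0 0;0 0 -14 0 0 0;0 0 -3 0 0 0'
python3 -m crank '0 0 0 0 0 0;0 0 0 0 0 0;0 0 0 0 0 0;0 0 0 0 0 0;0 0 0 0 0 0' 0 25
```

```text
clock: 9.72
eef_pos: [531.1, -79.0, 27.6]
ee_rot: [-0.001, 0.673, 0.739, -0.001]
wrist_force: [0.4, 0.3, -0.0]
opening: 41.1
finger_force: 0.0
clock: 10.35
eef_pos: [532.6, -78.3, 29.2]
ee_rot: [0.0, 0.673, 0.74, 0.0]
wrist_force: [-0.1, 0.3, 3.9]
opening: 13.5
finger_force: 25.1
```

```bash
python3 -m crank '0 0 10 0 0 0;0 0 20 0 0 0;0 0 25 0 0 0;0 0 20 0 0 0;0 0 0 0 0 0'
python3 -m crank '-6 -30 0 0 0 -0.05;-10 -48 0 0 0 -0.06;-11 -50 0 0 0 -0.06;-9 -42 0 0 0 -0.05;-4 -25 0 0 0 -0.03'
python3 -m crank '0 0 0 0 0 0;0 0 -20 0 0 0;0 0 -25 0 0 0;0 0 -20 0 0 0;0 0 -8 0 0 0'
python3 -m crank '0 0 0 0 0 0;0 0 0 0 0 0;0 0 0 0 0 0'
```

```text
clock: 10.98
eef_pos: [533.3, -78.4, 105.4]
ee_rot: [0.001, 0.673, 0.74, 0.001]
wrist_force: [0.1, -0.1, -0.2]
opening: 13.4
finger_force: 24.9
clock: 11.6
eef_pos: [490.5, -275.8, 103.1]
ee_rot: [-0.0, 0.761, 0.649, -0.001]
wrist_force: [0.6, 0.6, 0.6]
opening: 12.8
finger_force: 24.9
clock: 12.22
eef_pos: [491.4, -271.8, 28.8]
ee_rot: [-0.001, 0.759, 0.651, -0.0]
wrist_force: [-0.8, 0.4, 0.2]
opening: 13.5
finger_force: 24.9
clock: 12.6
eef_pos: [492.7, -273.6, 31.5]
ee_rot: [0.001, 0.76, 0.65, 0.0]
wrist_force: [0.2, -0.2, 0.8]
opening: 13.2
finger_force: 24.9
```

```bash
python3 -m crank '0 0 -3 0 0 0;0 0 -2.5 0 0 0;0 0 -1.5 0 0 0;0 0 0 0 0 0;0 0 0 0 0 0'
python3 -m crank '0 0 0 0 0 0;0 0 0 0 0 0;0 0 0 0 0 0'
```

```text
clock: 13.22
eef_pos: [492.2, -273.3, 24.2]
ee_rot: [-0.0, 0.76, 0.65, 0.0]
wrist_force: [-1.3, 2.4, 5.7]
opening: 13.7
finger_force: 25.5
clock: 13.6
eef_pos: [492.2, -273.3, 24.2]
ee_rot: [-0.0, 0.76, 0.65, 0.0]
wrist_force: [-2.1, 0.8, 5.7]
opening: 13.5
finger_force: 25.5
```

```bash
python3 - <<'E'
from h import *
im=vision.capture('side'); cv2.imwrite('pics/s5.png',cv2.resize(im[140:300,300:440],None,fx=3.6,fy=3.6,interpolation=cv2.INTER_CUBIC)); print(readout.get_obs()['eef_pos'])
E
```

```text
[ 492.13157587 -273.31755005   24.17099664]
```

View pics/s5.png

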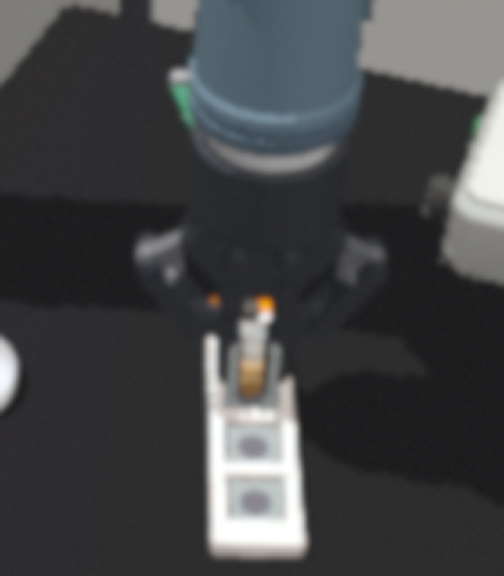

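The white vial is in pocket 2 at crop (252,378) and rests on the floor (5.7 N). I release it and go to the blue one.

```bash
python3 -m crank '0 0 0 0 0 0;0 0 0 0 0 0;0 0 0 0 0 0;0 0 0 0 0 0' 48
python3 -m crank '0 0 10 0 0 0;0 0 20 0 0 0;0 0 25 0 0 0;0 0 25 0 0 0;0 0 0 0 0 0'
python3 -m crank '6 40 0 0 0 0.05;7 52 0 0 0 0.05;8 55 0 0 0 0.05;7 52 0 0 0 0.05;5 36 0 0 0 0.05'
python3 -m crank '0 0 0 0 0 0;0 0 -20 0 0 0;0 0 -25 0 0 0;0 0 -20 0 0 0;0 0 -10 0 0 0'
python3 -m crank '0 0 0 0 0 0;0 0 0 0 0 0'
```

```text
clock: 14.15
eef_pos: [492.2, -273.3, 23.7]
ee_rot: [0.0, 0.76, 0.65, -0.0]
wrist_force: [-0.9, 0.2, -0.4]
opening: 41.2
finger_force: 0.0
clock: 14.78
eef_pos: [493.8, -274.3, 106.8]
ee_rot: [0.002, 0.76, 0.65, 0.001]
wrist_force: [0.3, -0.4, 1.6]
opening: 40.9
finger_force: 0.0
clock: 15.4
eef_pos: [525.1, -35.3, 103.7]
ee_rot: [-0.0, 0.671, 0.741, 0.0]
wrist_force: [0.2, -0.3, 0.1]
opening: 40.7
finger_force: 0.0
clock: 16.02
eef_pos: [524.3, -39.5, 27.9]
ee_rot: [-0.0, 0.673, 0.739, -0.001]
wrist_force: [0.5, -0.3, 0.1]
opening: 40.9
finger_force: 0.0
clock: 16.27
eef_pos: [525.7, -38.7, 29.5]
ee_rot: [0.0, 0.673, 0.74, 0.0]
wrist_force: [-0.3, -0.2, -0.1]
opening: 41.2
finger_force: 0.0
```

```bash
python3 -m crank '0 0 0 0 0 0;0 0 0 0 0 0;0 0 0 0 0 0;0 0 0 0 0 0;0 0 0 0 0 0' 0 25
python3 -m crank '0 0 10 0 0 0;0 0 20 0 0 0;0 0 25 0 0 0;0 0 20 0 0 0;0 0 0 0 0 0'
python3 -m crank '-6 -40 0 0 0 -0.05;-7 -50 0 0 0 -0.05;-7 -50 0 0 0 -0.05;-7 -50 0 0 0 -0.05;-7 -50 0 0 0 -0.05'
python3 -m crank '-6 -32 0 0 0 0;0 0 0 0 0 0;0 0 -20 0 0 0;0 0 -25 0 0 0;0 0 -20 0 0 0'
python3 -m crank '0 0 -8 0 0 0;0 0 0 0 0 0;0 0 0 0 0 0;0 0 0 0 0 0'
```

```text
clock: 16.9
eef_pos: [525.7, -38.3, 29.3]
ee_rot: [0.0, 0.673, 0.74, 0.0]
wrist_force: [-0.7, -0.1, 5.7]
opening: 13.4
finger_force: 24.8
clock: 17.52
eef_pos: [526.2, -38.3, 105.3]
ee_rot: [0.001, 0.673, 0.74, 0.001]
wrist_force: [-0.2, -0.7, 0.0]
opening: 13.3
finger_force: 24.4
clock: 18.15
eef_pos: [490.4, -279.5, 103.0]
ee_rot: [-0.001, 0.76, 0.65, -0.0]
wrist_force: [0.4, 0.5, -0.1]
opening: 13.0
finger_force: 24.4
clock: 18.77
eef_pos: [484.9, -307.9, 36.3]
ee_rot: [-0.001, 0.759, 0.651, -0.0]
wrist_force: [-0.0, 0.3, -0.2]
opening: 13.0
finger_force: 24.4
clock: 19.27
eef_pos: [485.7, -310.6, 31.5]
ee_rot: [0.001, 0.76, 0.65, 0.0]
wrist_force: [-0.6, -0.5, -0.1]
opening: 13.4
finger_force: 24.4
```

```bash
python3 -m crank '0 0 -3 0 0 0;0 0 -2.5 0 0 0;0 0 -1.5 0 0 0;0 0 0 0 0 0;0 0 0 0 0 0'
python3 - <<'E'
from h import *
im=vision.capture('side'); cv2.imwrite('pics/s6.png',cv2.resize(im[140:300,300:440],None,fx=3.6,fy=3.6,interpolation=cv2.INTER_CUBIC)); print(readout.get_obs()['eef_pos'])
E
```

```text
clock: 19.9
eef_pos: [485.2, -310.3, 24.4]
ee_rot: [-0.0, 0.76, 0.65, 0.0]
wrist_force: [-1.7, 1.2, 7.4]
opening: 13.4
finger_force: 25.1
[ 485.16997049 -310.33528794   24.33355622]
```

View pics/s6.png

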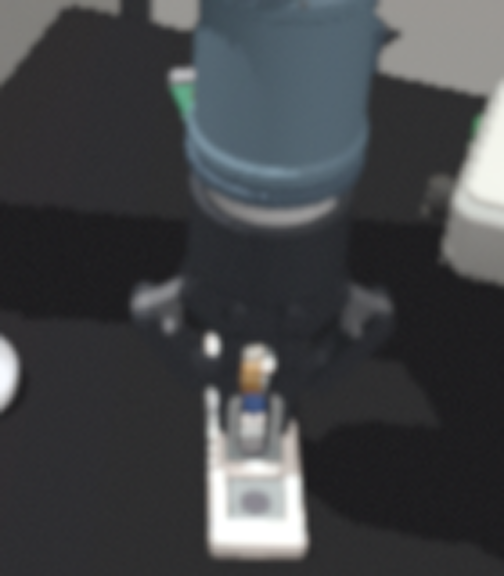

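The blue vial is seated in pocket 3 at crop (252,425) with the white one upright behind it. I release it and go for the red one.

```bash
python3 -m crank '0 0 0 0 0 0;0 0 0 0 0 0;0 0 0 0 0 0;0 0 0 0 0 0' 48
python3 -m crank '0 0 10 0 0 0;0 0 20 0 0 0;0 0 25 0 0 0;0 0 25 0 0 0;0 0 0 0 0 0'
python3 -m crank '6 40 0 0 0 0.05;6 55 0 0 0 0.05;7 58 0 0 0 0.05;7 58 0 0 0 0.05;6 58 0 0 0 0.05'
python3 -m crank '3 41 0 0 0 0;0 0 0 0 0 0;0 0 -20 0 0 0;0 0 -25 0 0 0;0 0 -20 0 0 0'
python3 -m crank '0 0 -10 0 0 0;0 0 0 0 0 0;0 0 0 0 0 0'
```

```text
clock: 20.45
eef_pos: [485.1, -310.3, 23.7]
ee_rot: [-0.0, 0.76, 0.65, -0.0]
wrist_force: [-0.7, 0.6, 0.0]
opening: 40.8
finger_force: 0.0
clock: 21.08
eef_pos: [486.8, -311.4, 106.9]
ee_rot: [0.002, 0.76, 0.65, 0.001]
wrist_force: [0.0, -0.3, 0.4]
opening: 40.9
finger_force: 0.0
clock: 21.7
eef_pos: [517.1, -39.4, 103.9]
ee_rot: [0.0, 0.672, 0.74, 0.0]
wrist_force: [1.0, 0.9, -0.8]
opening: 40.8
finger_force: 0.0
clock: 22.32
eef_pos: [519.7, -1.8, 38.0]
ee_rot: [0.0, 0.673, 0.739, -0.001]
wrist_force: [-0.0, 0.2, 0.4]
opening: 41.0
finger_force: 0.0
clock: 22.7
eef_pos: [520.7, -0.7, 29.5]
ee_rot: [0.0, 0.673, 0.74, 0.0]
wrist_force: [0.4, 0.1, 0.6]
opening: 41.4
finger_force: 0.0
```

```bash
python3 -m crank '0 0 0 0 0 0;0 0 0 0 0 0;0 0 0 0 0 0;0 0 0 0 0 0;0 0 0 0 0 0' 0 25
python3 -m crank '0 0 10 0 0 0;0 0 20 0 0 0;0 0 25 0 0 0;0 0 20 0 0 0;0 0 0 0 0 0'
python3 -m crank '-6 -40 0 0 0 -0.05;-6 -55 0 0 0 -0.05;-6 -55 0 0 0 -0.05;-6 -55 0 0 0 -0.05;-6 -55 0 0 0 -0.05'
python3 -m crank '-6 -52 0 0 0 0;-5 -35 0 0 0 0;0 0 0 0 0 0;0 0 -20 0 0 0;0 0 -25 0 0 0'
python3 -m crank '0 0 -20 0 0 0;0 0 -8 0 0 0;0 0 0 0 0 0;0 0 0 0 0 0;0 0 0 0 0 0'
```

```text
clock: 23.32
eef_pos: [520.7, -0.2, 29.3]
ee_rot: [0.0, 0.673, 0.74, 0.0]
wrist_force: [-1.0, 0.3, 6.2]
opening: 13.1
finger_force: 24.7
clock: 23.95
eef_pos: [521.2, -0.2, 105.3]
ee_rot: [0.001, 0.673, 0.74, 0.001]
wrist_force: [-0.0, 0.1, -0.4]
opening: 13.5
finger_force: 24.4
clock: 24.58
eef_pos: [489.4, -261.7, 103.0]
ee_rot: [-0.001, 0.76, 0.65, -0.0]
wrist_force: [0.3, 0.5, 0.7]
opening: 13.0
finger_force: 24.4
clock: 25.2
eef_pos: [479.8, -344.9, 57.0]
ee_rot: [-0.001, 0.759, 0.651, 0.0]
wrist_force: [-0.0, -0.1, -1.2]
opening: 13.1
finger_force: 24.4
clock: 25.82
eef_pos: [479.7, -347.7, 31.5]
ee_rot: [0.001, 0.76, 0.65, 0.0]
wrist_force: [-0.4, 0.6, -0.3]
opening: 13.1
finger_force: 24.4
```

```bash
python3 -m crank '0 0 -3 0 0 0;0 0 -2.5 0 0 0;0 0 -1.5 0 0 0;0 0 0 0 0 0;0 0 0 0 0 0'
python3 -m crank '0 0 0 0 0 0;0 0 0 0 0 0;0 0 0 0 0 0;0 0 0 0 0 0' 48
python3 -m crank '0 0 10 0 0 0;0 0 20 0 0 0;0 0 40 0 0 0;0 0 50 0 0 0;0 0 40 0 0 0'
python3 -m crank '10 50 10 0 0 0;10 55 10 0 0 0;10 55 10 0 0 0;10 55 10 0 0 0;10 55 10 0 0 0'
python3 -m crank '0 50 0 0 0 0;0 50 0 0 0 0;0 50 0 0 0 0;0 0 0 0 0 0;0 0 0 0 0 0'
python3 - <<'E'
from h import *
a=vision.capture('side')[200:310,330:420]; b=vision.capture('top')[135:185,330:430]
cv2.imwrite('pics/s7.png',np.hstack([cv2.resize(a,(390,477),interpolation=cv2.INTER_CUBIC),cv2.copyMakeBorder(cv2.resize(b,(400,200),interpolation=cv2.INTER_CUBIC),0,277,0,0,0)]))
E
```

```text
clock: 26.45
eef_pos: [479.2, -347.3, 24.3]
ee_rot: [-0.0, 0.76, 0.65, 0.0]
wrist_force: [-1.7, 1.8, 7.3]
opening: 13.1
finger_force: 25.2
clock: 26.95
eef_pos: [479.1, -347.3, 23.7]
ee_rot: [-0.0, 0.76, 0.65, -0.0]
wrist_force: [0.6, -0.3, 0.1]
opening: 41.2
finger_force: 0.0
clock: 27.58
eef_pos: [479.5, -347.9, 187.4]
ee_rot: [0.001, 0.76, 0.65, 0.0]
wrist_force: [0.9, 0.3, -0.1]
opening: 41.2
finger_force: 0.0
clock: 28.2
eef_pos: [529.4, -75.7, 235.7]
ee_rot: [0.001, 0.76, 0.65, 0.001]
wrist_force: [0.4, -1.1, -0.7]
opening: 40.8
finger_force: 0.0
clock: 28.82
eef_pos: [529.3, 72.0, 234.8]
ee_rot: [0.0, 0.76, 0.65, 0.0]
wrist_force: [0.2, -0.5, -0.2]
opening: 40.7
finger_force: 0.0
```

View pics/s7.png

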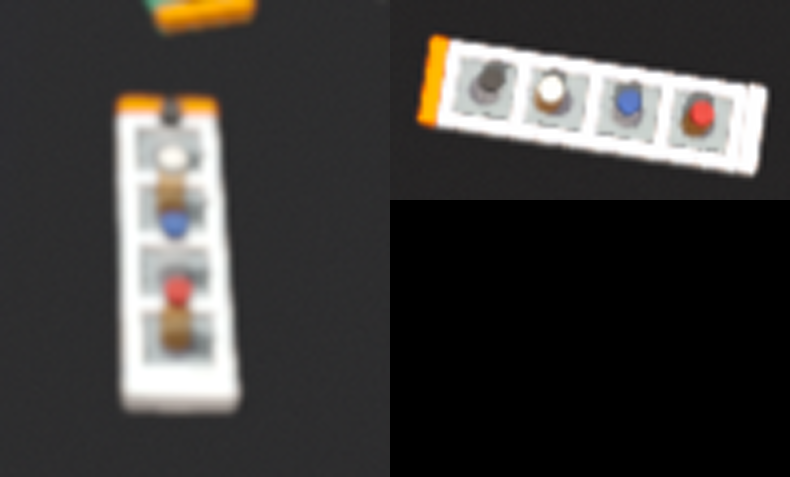

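All four vials stand centred and upright in the order black, white, blue, red from the orange end (caps at crop (490,80), (550,88), (628,102), (702,112)). The arm is clear, so I hand in.

```bash
python3 -c "
from station import ctrl
print(ctrl.hand_in())"
```

```text
the job is handed in; nothing more can be done
None
```

The job is handed in at about 29 s on the robot's clock: all four vials stood upright in the white tray, in the order black, white, blue, red from its orange end, matching the rack; no verdict was returned.

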